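# Clear the carrier and click a terminal module home

## Task

Somebody has parked a brass pipe union in the bay of the module carrier: take it out first and put it in the small parts tray. Then lay the terminal module flat on the carrier's open end and slide it in until it is fully home against the end stop and the spring catch has clicked shut behind it. Do not knock the hex keys, the gauge, the marker or the block battery about.

Things in the scene. Friction and masses are not known exactly. Their poses are not given: they have to be found in the camera images.
- carrier: Fixed low metal module carrier, grey plate with bare walls, on the worktop. Origin on its underside; x axis = slide-in direction, y across, z up. Base plate 5 mm thick, x -80 to +75, y -50 to +40 mm. Behind a flat open apron (x -80 to -22) lies a channel 64 mm wide between side walls: the +y wall from x = -8 (flared mouth down to -22), the -y wall from x = +10 mm. End stop: face at x = +67, top 23 mm up.
- carrier_mouth (a point): Point on top of the carrier's base plate in the middle of the apron (carrier x = -48 mm, y = 0, 5 mm above the worktop): the centre of the module's foot underside goes here before the slide. Axes as the carrier's.
- carrier_home (a point): Point on top of the base plate (carrier x = +37 mm, y = 0, 5 mm up): centre of the module's foot underside when fully home against the end stop. Axes as the carrier's. Lips on the side walls reach in to y = -26 and +26 mm, undersides 14 mm and tops 17 mm above the worktop, so the foot can only slide in from the apron.
- catch (a joint): Spring catch, a dark steel leaf outside the -y wall on an upright pivot at carrier x 58, y -41 mm. 0 = shut; grows (rad) as its nose is pushed outward. The nose (6 to 14 mm up) reaches in to y = -26 mm, ramp to the open end from x = -19, steep rear face at x = +5.5 mm. The foot pushes it aside (0.05 to 0.11 rad, 1 to 6 N of push); at home the foot's tail is 1.5 mm past it and it springs shut.
- module: Loose module, 0.17 kg: a row of grey and blue rail terminals on a flat grey foot. Origin: centre of the foot's underside. Foot 60 (x) by 61 (y) by 6 mm; terminals 57 (x) by 45 (y), 6 to 42 mm up, so the foot sticks out 8 mm on both y sides: these flanges run under the carrier's lips. Slides in along its x axis, either end first; grip it across y, above the lips.
- module_mid (a point): Centre of the module, on its middle axis 21 mm above the foot's underside; axes as the module's.
- union: Loose brass pipe union that stands upright in the carrier's bay at the start, on its lower nut. Origin: centre of its underside. 48 mm tall; nut 22 x 25 mm from 0 to 12 mm, second hexagon 20 to 22 mm across from 18 to 28 mm, round spigot of 14 mm diameter from there to the top. 0.07 kg.
- union_mid (a point): Centre of the union, 24 mm above its underside; axes as the union's.
- tray: Fixed open black parts tray, 75 mm (x) by 110 mm (y), 22 mm high, walls and floor 3 mm. Origin: centre of its underside, on the worktop.
- hex_keys: Loose folding hex key set, 22 x 86 x 28 mm, a bystander. Origin: centre of its underside.
- gauge: Loose pressure gauge lying on its back, 87 x 64 x 29 mm, a bystander. Origin: centre of its underside.
- battery: Loose nine volt block battery, 26 x 52 x 17 mm, lying flat, a bystander. Origin: centre of its underside.
- marker: Loose marker pen, 22 x 138 x 16 mm, a bystander. Origin: centre of its underside.

How it is judged:
By the outcome, as a careful person would: the job done as asked, in the order asked, and still so for the second after the job is handed in, with the robot touching nothing.
It also fails if it takes over 70 s, if anything falls off the work surface, if the arm or the gripper's body presses on something with over 40 N, if the wrist force passes 120 N, or if a joint passes its speed limit or range.

## Robot

A 6-joint arm with a two-finger parallel gripper is mounted at the origin on a cart in front of the work surface, level with it; the furniture and walls round the work are solid. World frame = base frame: x ahead of the robot, y to its left, z up, the work surface at z = 0. Lengths are in m, angles in rad, forces in N, time in s.
With the tool pointing down it reaches from about 0.25 to 0.775 m from the base axis. Payload 8.9 kg.
Tool frame: the origin (TCP) lies on the mounting face of the last link; the fingertips stand 173 mm ahead of it and the grasp point (between the pads) lies 155 mm ahead of it (r.pinch_z is the z of the grasp point in the tool frame, in m); z points along the fingers, y is the line along which they close (so a half turn about z gives the same grasp; the last joint's range is limited). The gripper opens to 85 mm and grips with 20 to 120 N. Pads are 22 mm wide; open, the fingers measure 114 mm over their backs; the gripper's body (76 mm by 85 mm) begins 54 mm behind the grasp point. The pads swing forward as they close: fully open they stand 13 mm farther back than shut.
Start: joints at [0.996, 0.291, -0.153, 1.127, 0, 1.431], TCP at [0.222, 0.476, 0.405] pointing down, gripper open.
Joint ranges: [-2.52, 2.52], [-0.91, 1.74], [-1.3, 1.37], [-1.96, 2.02], [-1.52, 1.47], [-3.14, 3.14]. Speed limits (rad/s): [2.22, 2.22, 2.79, 3.14, 3.14, 3.14].

## Interface

Orientations are given as a rotation vector (axis times angle).
In Python, from plant import r gives the robot as it stands.
- The arm moves only by the shell command python3 -m creep 'ROWS' [FORCE]. ROWS is JSON, a list of rows, each an object of numbers: "grip": the closure, from 0 (fully open) to 1 (shut); "tx", "ty", "tz": the shift along the tool's x, y, z in m; "ax", "ay", "az": the turn, a rotation vector about the tool's x, y, z in rad. In form: [{"grip": .., "tx": .., "ty": .., "tz": .., "ax": .., "ay": .., "az": ..}, ...]. A call has 1 to 20 rows; each row is the pose to reach, as a shift and turn from the pose commanded when the call began, along the tool's axes at that moment; what a row does not reach only later rows make up. A row lasts 1/12 s, in which the tool goes at most 41.7 mm and 7.16 degrees, less where a joint would pass 70% of its speed; a pose out of reach is approached as far as the arm can. A call with a gripper value outside its range is refused whole. The fingers move at their own pace and stop on an object; FORCE is the grip in N (left out, the last holds). Time passes only in rows, so rows that repeat a pose let the fingers close. It gives the time, the measured TCP pose, the force, the opening and the grip force at its end, in the units of the state.
- r.get_obs(): the state, without advancing time (a new reading comes with each control period).
- r.read_camera(name): name is "side" or "top" or "wrist"; returns (picture, depth): 384x512x3 uint8, blue, green, red; 384x512 float32, m along the optical axis (not along the pixel's ray), 0 where there is no reading.
- r.camera_model(name): a dict with "K" (3x3 intrinsics, pixels), "T" (4x4, takes a point from camera to world coordinates). Camera axes: x right, y up, looking along -z (the intrinsics and any distortion apply to the point x, -y, -z); pixel columns grow to the right and rows downward; lengths in m; the calibration is good to about 2 mm. A picture is of the moment at which its call begins: read the wrist's pose just before it. camera_model takes no time and is no camera call; for the wrist camera it gives the pose at the moment of the call.
- r.close_job(): hands the job in; it is judged then, once.
The state is a dict: "time_s": time; "joints": joint angles; "qd": joint speeds; "joint_torque": joint torques, N m; "tool_pos": TCP position; "ee_rot": TCP orientation; "ft_force": force on the tool from outside, world axes, zero at the start; "moment": the same for the moment, N m; "width": opening from 0.0 (shut) to 1.0 (fully open); "finger_force": force on a finger pad.
Only numpy, scipy, OpenCV 4.12 (cv2) and the standard library are available. Lean on these libraries where they do the work, as an engineer would, in place of code of your own. Each camera call takes 0.05 s, during which the arm holds its last target. There are 200 camera calls.

## Working session

There is one attempt and no reset: what is moved stays moved. The work goes in short steps, Python scripts to look and compute and a shell command to move; the robot and the scene stay as the last step left them, time stands still between calls to the robot, and variables do not carry over. Pictures are saved under pics/ and viewed, at most 10 in all, crops included, and the job is handed in when it is done.

```bash
ls; mkdir -p pics; python3 - <<'E'
from plant import r
import cv2,numpy as np
o=r.get_obs();print({k:np.round(v,3) for k,v in o.items()})
for n in("side","top"):
    p,d=r.read_camera(n);cv2.imwrite(f"pics/{n}0.png",p);np.savez(f"pics/{n}0",p=p,d=d)
    m=r.camera_model(n);print(n,np.round(m["K"],1).tolist(),np.round(m["T"],4).tolist(),[k for k in m])
a=cv2.imread("pics/top0.png");b=cv2.imread("pics/side0.png")
E
```

```text
pics
{'time_s': np.float64(0.0), 'joints': array([ 0.996,  0.291, -0.154,  1.127,  0.   ,  1.432]), 'qd': array([-0.   ,  0.001,  0.001, -0.001, -0.   ,  0.001]), 'joint_torque': array([ 1.0000e-03, -5.3715e+01,  3.3137e+01,  1.6000e-02, -0.0000e+00,
        0.0000e+00]), 'tool_pos': array([0.221, 0.476, 0.404]), 'ee_rot': array([-6.790e-01, -3.067e+00,  2.000e-03]), 'ft_force': array([-0.546, -0.168,  0.047]), 'moment': array([-0.006,  0.011, -0.041]), 'finger_force': np.float64(0.0), 'width': np.float64(1.002)}
side [[410.6, 0.0, 256.5], [0.0, 410.6, 196.5], [0.0, 0.0, 1.0]] [[-0.9991, 0.0177, -0.0396, 0.4687], [-0.0434, -0.4182, 0.9073, 1.1796], [-0.0005, 0.9082, 0.4186, 0.6013], [0.0, 0.0, 0.0, 1.0]] ['K', 'T']
top [[477.9, 0.0, 263.7], [0.0, 477.9, 187.2], [0.0, 0.0, 1.0]] [[0.0022, 0.9845, -0.1754, 0.2953], [-1.0, 0.0012, -0.0059, -0.0788], [-0.0056, 0.1754, 0.9845, 1.3703], [0.0, 0.0, 0.0, 1.0]] ['K', 'T']
```

View pics/top0.png

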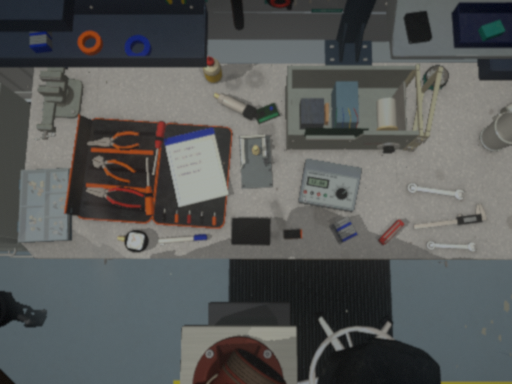

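View pics/side0.png

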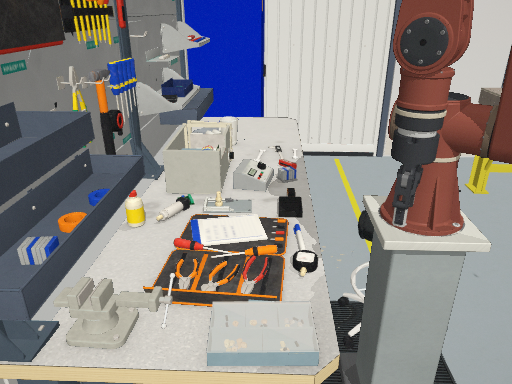

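The top view shows the carrier at about (257,160) with the union near (257,150), and the module at (345,230). The tray is at (250,231), the battery at (292,234), the hex keys at (391,231), the gauge at (135,240) and the marker at (183,239). Next I'll get rough positions.

```bash
cat > h.py <<'E'
from plant import r
import cv2,numpy as np
from scipy.spatial.transform import Rotation as R
def ray(m,uv,z):
    K,T=np.array(m["K"]),np.array(m["T"]); uv=np.atleast_2d(uv).astype(float)
    d=np.c_[(uv[:,0]-K[0,2])/K[0,0],-(uv[:,1]-K[1,2])/K[1,1],-np.ones(len(uv))]@T[:3,:3].T
    return T[:3,3]+d*((z-T[2,3])/d[:,2])[:,None]
def proj(m,P):
    K,T=np.array(m["K"]),np.array(m["T"]); c=(np.atleast_2d(P)-T[:3,3])@T[:3,:3]
    return np.c_[K[0,0]*c[:,0]/-c[:,2]+K[0,2],-K[1,1]*c[:,1]/-c[:,2]+K[1,2]]
def delta(target,yaw=None):
    """shift in tool axes for the TCP to go to target; yaw: world angle wished for tool y (mod pi)"""
    o=r.get_obs();Rt=R.from_rotvec(o["ee_rot"])
    y=Rt.as_matrix()[:,1];a=np.arctan2(y[1],y[0])
    out=Rt.inv().apply(np.array(target)-o["tool_pos"])
    az=None if yaw is None else -((yaw-a+np.pi/2)%np.pi-np.pi/2)
    return out.round(4),az,a,o["joints"].round(3)
E
python3 - <<'E'
from h import *
m=r.camera_model("top")
for n,uv,z in [("carrier",[[241,136],[270,136],[271,187],[241,187]],.005),("union",[[257,150]],.04),("module",[[345,230]],.04),("tray",[[232,218],[270,218],[270,245],[232,245]],.02),("batt",[[292,234]],.017),("keys",[[391,231]],.02),("gauge",[[135,240]],.02)]:
    print(n,ray(m,uv,z).round(3).tolist())
p=cv2.imread("pics/top0.png")
cv2.imwrite("pics/top_crop.png",cv2.resize(p[120:260,225:425],None,fx=4,fy=4,interpolation=cv2.INTER_CUBIC))
w,d=r.read_camera("wrist");mw=r.camera_model("wrist");print(mw["K"],np.array(mw["T"]).round(3).tolist())
o=r.get_obs();Rt=R.from_rotvec(o["ee_rot"]);print(Rt.as_matrix().round(3),Rt.inv().apply(np.array(mw["T"])[:3,3]-o["tool_pos"]),(Rt.inv().as_matrix()@np.array(mw["T"])[:3,:3]).round(3))
print(delta([.33,-.1,.40],0))
E
```

```text
carrier [[0.692, -0.003, 0.005], [0.692, -0.089, 0.005], [0.539, -0.092, 0.005], [0.539, -0.005, 0.005]]
union [[0.641, -0.051, 0.04]]
module [[0.412, -0.297, 0.04]]
tray [[0.447, 0.019, 0.02], [0.447, -0.089, 0.02], [0.371, -0.089, 0.02], [0.371, 0.018, 0.02]]
batt [[0.402, -0.151, 0.017]]
keys [[0.411, -0.43, 0.02]]
gauge [[0.384, 0.292, 0.02]]
[[334.47153742   0.         258.74751438]
 [  0.         334.47153742 190.00376006]
 [  0.           0.           1.        ]] [[0.422, -0.864, -0.275, 0.152], [0.907, 0.402, 0.129, 0.509], [-0.0, -0.303, 0.953, 0.374], [0.0, 0.0, 0.0, 1.0]]
[[-0.907  0.422 -0.001]
 [ 0.422  0.907 -0.001]
 [ 0.    -0.001 -1.   ]] [0.07744565 0.00089704 0.03013714] [[-0.     0.953  0.304]
 [ 1.     0.    -0.001]
 [-0.001  0.304 -0.953]]
(array([-0.3414, -0.4762,  0.0047]), np.float64(1.1349310745963295), np.float64(1.1349310745963295), array([ 0.996,  0.291, -0.154,  1.127, -0.   ,  1.432]))
```

View pics/top_crop.png

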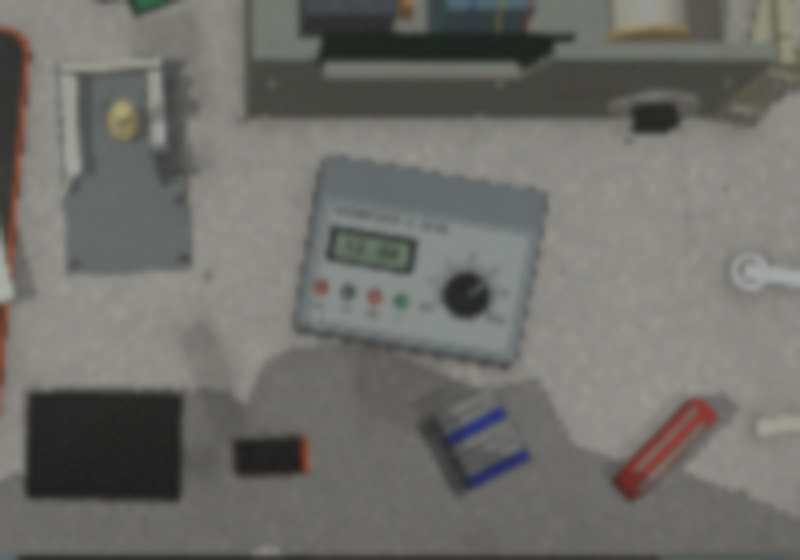

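The crop shows the carrier's apron toward the robot (crop 65–190, 180–270) and the union at crop (122,118). The module is turned about 25° at crop (480,437). I'll move the wrist camera over the carrier.

```bash
python3 -m creep '[{"grip":0,"tx":-0.53,"ty":-0.335,"tz":0.02,"az":-0.436},{"grip":0,"tx":-0.53,"ty":-0.335,"tz":0.02,"az":-0.436},{"grip":0,"tx":-0.53,"ty":-0.335,"tz":0.02,"az":-0.436},{"grip":0,"tx":-0.53,"ty":-0.335,"tz":0.02,"az":-0.436},{"grip":0,"tx":-0.53,"ty":-0.335,"tz":0.02,"az":-0.436},{"grip":0,"tx":-0.53,"ty":-0.335,"tz":0.02,"az":-0.436},{"grip":0,"tx":-0.53,"ty":-0.335,"tz":0.02,"az":-0.436},{"grip":0,"tx":-0.53,"ty":-0.335,"tz":0.02,"az":-0.436},{"grip":0,"tx":-0.53,"ty":-0.335,"tz":0.02,"az":-0.436},{"grip":0,"tx":-0.53,"ty":-0.335,"tz":0.02,"az":-0.436},{"grip":0,"tx":-0.53,"ty":-0.335,"tz":0.02,"az":-0.436},{"grip":0,"tx":-0.53,"ty":-0.335,"tz":0.02,"az":-0.436},{"grip":0,"tx":-0.53,"ty":-0.335,"tz":0.02,"az":-0.436},{"grip":0,"tx":-0.53,"ty":-0.335,"tz":0.02,"az":-0.436},{"grip":0,"tx":-0.53,"ty":-0.335,"tz":0.02,"az":-0.436},{"grip":0,"tx":-0.53,"ty":-0.335,"tz":0.02,"az":-0.436},{"grip":0,"tx":-0.53,"ty":-0.335,"tz":0.02,"az":-0.436},{"grip":0,"tx":-0.53,"ty":-0.335,"tz":0.02,"az":-0.436},{"grip":0,"tx":-0.53,"ty":-0.335,"tz":0.02,"az":-0.436},{"grip":0,"tx":-0.53,"ty":-0.335,"tz":0.02,"az":-0.436}]'
python3 - <<'E'
from h import *
m=r.camera_model("wrist");p,d=r.read_camera("wrist");np.savez("pics/w1",p=p,d=d,K=m["K"],T=m["T"])
cv2.imwrite("pics/w1.png",cv2.resize(p,(800,600)))
print(r.get_obs()["tool_pos"],r.get_obs()["joints"])
E
```

```text
[0.22153603 0.47582091 0.40435803] [ 9.95706565e-01  2.91050007e-01 -1.53841937e-01  1.12671598e+00
  2.18733877e-05  1.43146963e+00]validation failed for argument at $[0]...
```

View pics/w1.png

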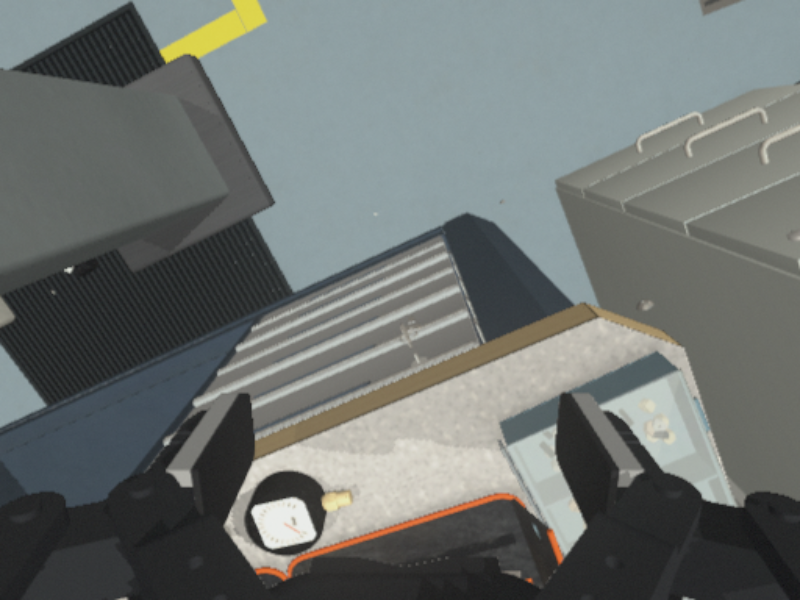

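The move was refused, probably because every key is required. The picture shows the start view, with the gauge at about (290,520) and the fingers at the bottom.

```bash
python3 -m creep '[{"grip":0,"tx":-0.53,"ty":-0.335,"tz":0.02,"ax":0,"ay":0,"az":-0.436},{"grip":0,"tx":-0.53,"ty":-0.335,"tz":0.02,"ax":0,"ay":0,"az":-0.436},{"grip":0,"tx":-0.53,"ty":-0.335,"tz":0.02,"ax":0,"ay":0,"az":-0.436},{"grip":0,"tx":-0.53,"ty":-0.335,"tz":0.02,"ax":0,"ay":0,"az":-0.436},{"grip":0,"tx":-0.53,"ty":-0.335,"tz":0.02,"ax":0,"ay":0,"az":-0.436},{"grip":0,"tx":-0.53,"ty":-0.335,"tz":0.02,"ax":0,"ay":0,"az":-0.436},{"grip":0,"tx":-0.53,"ty":-0.335,"tz":0.02,"ax":0,"ay":0,"az":-0.436},{"grip":0,"tx":-0.53,"ty":-0.335,"tz":0.02,"ax":0,"ay":0,"az":-0.436},{"grip":0,"tx":-0.53,"ty":-0.335,"tz":0.02,"ax":0,"ay":0,"az":-0.436},{"grip":0,"tx":-0.53,"ty":-0.335,"tz":0.02,"ax":0,"ay":0,"az":-0.436},{"grip":0,"tx":-0.53,"ty":-0.335,"tz":0.02,"ax":0,"ay":0,"az":-0.436},{"grip":0,"tx":-0.53,"ty":-0.335,"tz":0.02,"ax":0,"ay":0,"az":-0.436},{"grip":0,"tx":-0.53,"ty":-0.335,"tz":0.02,"ax":0,"ay":0,"az":-0.436},{"grip":0,"tx":-0.53,"ty":-0.335,"tz":0.02,"ax":0,"ay":0,"az":-0.436},{"grip":0,"tx":-0.53,"ty":-0.335,"tz":0.02,"ax":0,"ay":0,"az":-0.436},{"grip":0,"tx":-0.53,"ty":-0.335,"tz":0.02,"ax":0,"ay":0,"az":-0.436},{"grip":0,"tx":-0.53,"ty":-0.335,"tz":0.02,"ax":0,"ay":0,"az":-0.436},{"grip":0,"tx":-0.53,"ty":-0.335,"tz":0.02,"ax":0,"ay":0,"az":-0.436},{"grip":0,"tx":-0.53,"ty":-0.335,"tz":0.02,"ax":0,"ay":0,"az":-0.436},{"grip":0,"tx":-0.53,"ty":-0.335,"tz":0.02,"ax":0,"ay":0,"az":-0.436}]'
python3 - <<'E'
from h import *
m=r.camera_model("wrist");p,d=r.read_camera("wrist");np.savez("pics/w2",p=p,d=d,K=m["K"],T=m["T"])
cv2.imwrite("pics/w2.png",cv2.resize(p,(800,600)))
print(r.get_obs()["tool_pos"],r.get_obs()["joints"])
E
```

```text
time_s: 1.87
tool_pos: [0.5601, -0.0504, 0.3848]
ee_rot: [0.002, -3.141, -0.001]
ft_force: [-0.4, -0.1, 0.3]
width: 1.002
finger_force: 0.0
[ 0.56013792 -0.05031578  0.38492445] [-2.19627176e-01  3.72973794e-01 -8.75404249e-02  1.11040985e+00
  1.84224932e-04 -2.21312484e-01]
```

View pics/w2.png

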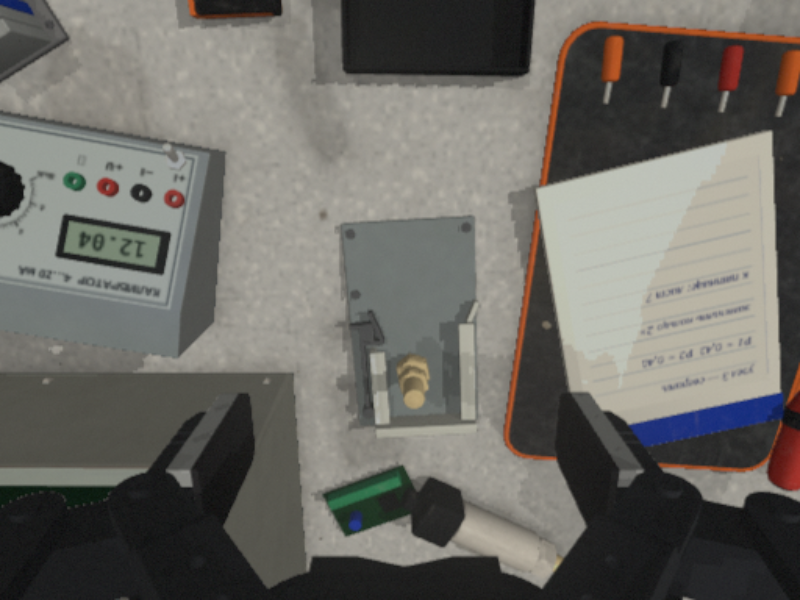

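The wrist view (800 px wide) shows the carrier with its apron edge from (342,220) to (474,216). The lips' inner edges are near x=387 and x=461, the catch is on the left at (375,330), and the union spigot's top is at (414,398). The tray is at the top, (345–530, 0–75). I'll take a sharper crop for measuring.

```bash
python3 - <<'E'
from h import *
m=dict(np.load("pics/w2.npz"));p=m["p"]
cv2.imwrite("pics/w2c.png",cv2.resize(p[132:282,210:320],None,fx=4,fy=4,interpolation=cv2.INTER_CUBIC))
s=512/800
print(ray(m,np.array([[414,398]])*s,.053).round(4), ray(m,np.array([[342,220],[474,216]])*s,.005).round(4).tolist())
top=dict(np.load("pics/top0.npz"));mt=r.camera_model("top")
hsv=cv2.cvtColor(p,cv2.COLOR_BGR2HSV)
b=cv2.inRange(hsv,(15,90,90),(30,255,255));b[:,:240]=0;b[:,290:]=0;b[:215]=0;b[270:]=0
ys,xs=np.nonzero(b);print("brass px",xs.min(),xs.max(),ys.min(),ys.max())
c=ray(mt,[[255.5,149.5]],.04);print(c)
E
```

```text
[[ 0.6476 -0.0431  0.053 ]] [[0.5403, -0.0913, 0.005], [0.5375, -0.0028, 0.005]]
brass px 260 269 239 257
[[ 0.64202778 -0.04701819  0.04      ]]
```

View pics/w2c.png

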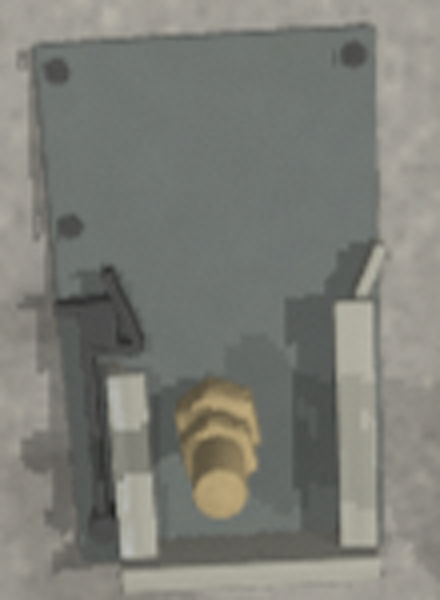

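The crop shows the plate's front corners at (34,46) and (374,27). The lip inner edges run (147,373)–(159,553) and (335,300)–(340,547), and the spigot's top centre is at (221,494).

```bash
python3 - <<'E'
from h import *
m=dict(np.load("pics/w2.npz"))
q=lambda a,z: ray(m,(np.array(a)+.5)/4-.5+[210,132],z)
F=q([[34,46],[374,27]],.005);L=q([[147,373],[159,553]],.017);Rr=q([[335,300],[340,547]],.017);P=q([[34,46],[55,300]],.005);Q=q([[374,27],[380,540]],.005)
S=q([[221,494]],.053);E=q([[123,573],[379,560]],.023)
ang=lambda a:np.degrees(np.arctan2(a[1,1]-a[0,1],a[1,0]-a[0,0]))
print("front",F.round(4).tolist(),ang(F)-90,np.linalg.norm(F[1]-F[0]));print("lips",L.round(4).tolist(),ang(L),Rr.round(4).tolist(),ang(Rr));print("sides",ang(P),ang(Q),"stop",E.round(4).tolist(),ang(E)-90)
print("union",S)
t=np.radians(np.mean([ang(F)-90,ang(L),ang(Rr),ang(P),ang(Q),ang(E)-90]));ex=np.array([np.cos(t),np.sin(t)]);ey=np.array([-ex[1],ex[0]])
print("yaw",np.degrees(t),"y of L,R,F:",L[:,:2]@ey,Rr[:,:2]@ey,F[:,:2]@ey,"x of F,E",F[:,:2]@ex,E[:,:2]@ex)
print(delta([S[0,0],S[0,1],.25],np.pi/2))
E
```

```text
front [[0.5427, -0.0921, 0.005], [0.5376, -0.0031, 0.005]] 3.281037189601932 0.08921917335085755
lips [[0.6306, -0.0629, 0.017], [0.6867, -0.06, 0.017]] 2.9522907609213136 [[0.6093, -0.0121, 0.017], [0.6846, -0.0082, 0.017]] 2.9637951993997973
sides 2.6810588275643727 3.0525452705456497 stop [[0.6895, -0.0701, 0.023], [0.6852, 0.0022, 0.023]] 3.376801057129626
union [[ 0.64801858 -0.04316208  0.053     ]]
yaw 3.051254717527115 y of L,R,F: [-0.09639129 -0.09648817] [-0.0445126  -0.04462784] [-0.12089133 -0.03167287] x of F,E [0.53704545 0.53668764] [0.68476787 0.68435644]
(array([-0.0879,  0.007 ,  0.1349]), np.float64(0.0016852869744183874), np.float64(1.572481613769315), array([-0.22 ,  0.373, -0.088,  1.11 ,  0.   , -0.221]))
```

```bash
python3 -m creep '[{"grip":0.4,"tx":-0.04,"ty":0.004,"tz":0.03,"ax":0,"ay":0,"az":0},{"grip":0.4,"tx":-0.07,"ty":0.006,"tz":0.05,"ax":0,"ay":0,"az":0},{"grip":0.4,"tx":-0.088,"ty":0.007,"tz":0.08,"ax":0,"ay":0,"az":0},{"grip":0.4,"tx":-0.088,"ty":0.007,"tz":0.11,"ax":0,"ay":0,"az":0},{"grip":0.4,"tx":-0.088,"ty":0.007,"tz":0.135,"ax":0,"ay":0,"az":0},{"grip":0.4,"tx":-0.088,"ty":0.007,"tz":0.155,"ax":0,"ay":0,"az":0},{"grip":0.4,"tx":-0.088,"ty":0.007,"tz":0.17,"ax":0,"ay":0,"az":0},{"grip":0.4,"tx":-0.088,"ty":0.007,"tz":0.178,"ax":0,"ay":0,"az":0},{"grip":0.4,"tx":-0.088,"ty":0.007,"tz":0.178,"ax":0,"ay":0,"az":0},{"grip":1,"tx":-0.088,"ty":0.007,"tz":0.178,"ax":0,"ay":0,"az":0},{"grip":1,"tx":-0.088,"ty":0.007,"tz":0.178,"ax":0,"ay":0,"az":0},{"grip":1,"tx":-0.088,"ty":0.007,"tz":0.178,"ax":0,"ay":0,"az":0},{"grip":1,"tx":-0.088,"ty":0.007,"tz":0.178,"ax":0,"ay":0,"az":0},{"grip":1,"tx":-0.088,"ty":0.007,"tz":0.178,"ax":0,"ay":0,"az":0},{"grip":1,"tx":-0.088,"ty":0.007,"tz":0.178,"ax":0,"ay":0,"az":0},{"grip":1,"tx":-0.088,"ty":0.007,"tz":0.178,"ax":0,"ay":0,"az":0},{"grip":1,"tx":-0.088,"ty":0.007,"tz":0.178,"ax":0,"ay":0,"az":0},{"grip":1,"tx":-0.088,"ty":0.007,"tz":0.178,"ax":0,"ay":0,"az":0}]' 40
```

```text
time_s: 3.42
tool_pos: [0.6493, -0.0445, 0.2082]
ee_rot: [-0.0, 3.139, -0.0]
ft_force: [-0.8, 1.7, 6.8]
width: 0.144
finger_force: 39.0
```

```bash
python3 -m creep '[{"grip":1,"tx":0,"ty":0,"tz":-0.02,"ax":0,"ay":0,"az":0},{"grip":1,"tx":0,"ty":0,"tz":-0.05,"ax":0,"ay":0,"az":0},{"grip":1,"tx":0.01,"ty":0,"tz":-0.08,"ax":0,"ay":0,"az":0},{"grip":1,"tx":0.04,"ty":0.002,"tz":-0.09,"ax":0,"ay":0,"az":0},{"grip":1,"tx":0.08,"ty":0.004,"tz":-0.09,"ax":0,"ay":0,"az":0},{"grip":1,"tx":0.12,"ty":0.006,"tz":-0.09,"ax":0,"ay":0,"az":0},{"grip":1,"tx":0.16,"ty":0.008,"tz":-0.09,"ax":0,"ay":0,"az":0},{"grip":1,"tx":0.2,"ty":0.01,"tz":-0.09,"ax":0,"ay":0,"az":0},{"grip":1,"tx":0.23,"ty":0.01,"tz":-0.08,"ax":0,"ay":0,"az":0},{"grip":1,"tx":0.24,"ty":0.01,"tz":-0.06,"ax":0,"ay":0,"az":0},{"grip":1,"tx":0.24,"ty":0.01,"tz":-0.035,"ax":0,"ay":0,"az":0},{"grip":1,"tx":0.24,"ty":0.01,"tz":-0.015,"ax":0,"ay":0,"az":0},{"grip":1,"tx":0.24,"ty":0.01,"tz":-0.004,"ax":0,"ay":0,"az":0},{"grip":1,"tx":0.24,"ty":0.01,"tz":0.001,"ax":0,"ay":0,"az":0},{"grip":1,"tx":0.24,"ty":0.01,"tz":0.001,"ax":0,"ay":0,"az":0},{"grip":1,"tx":0.24,"ty":0.01,"tz":0.001,"ax":0,"ay":0,"az":0}]'
```

```text
time_s: 4.75
tool_pos: [0.409, -0.0346, 0.2062]
ee_rot: [-0.0, 3.141, -0.0]
ft_force: [-0.4, -0.8, 0.4]
width: 0.146
finger_force: 40.5
```

```bash
python3 -m creep '[{"grip":0.6,"tx":0,"ty":0,"tz":0,"ax":0,"ay":0,"az":0},{"grip":0.6,"tx":0,"ty":0,"tz":0,"ax":0,"ay":0,"az":0},{"grip":0.6,"tx":0,"ty":0,"tz":0,"ax":0,"ay":0,"az":0},{"grip":0.6,"tx":0,"ty":0,"tz":0,"ax":0,"ay":0,"az":0},{"grip":0.6,"tx":0,"ty":0,"tz":-0.015,"ax":0,"ay":0,"az":0},{"grip":0.6,"tx":0,"ty":0,"tz":-0.04,"ax":0,"ay":0,"az":0},{"grip":0.3,"tx":0,"ty":0,"tz":-0.08,"ax":0,"ay":0,"az":0},{"grip":0,"tx":0.01,"ty":-0.03,"tz":-0.11,"ax":0,"ay":0,"az":0},{"grip":0,"tx":0.02,"ty":-0.06,"tz":-0.13,"ax":0,"ay":0,"az":0},{"grip":0,"tx":0.02,"ty":-0.1,"tz":-0.14,"ax":0,"ay":0,"az":0},{"grip":0,"tx":0.02,"ty":-0.14,"tz":-0.14,"ax":0,"ay":0,"az":0},{"grip":0,"tx":0.02,"ty":-0.18,"tz":-0.14,"ax":0,"ay":0,"az":0},{"grip":0,"tx":0.02,"ty":-0.22,"tz":-0.14,"ax":0,"ay":0,"az":0},{"grip":0,"tx":0.02,"ty":-0.25,"tz":-0.14,"ax":0,"ay":0,"az":0},{"grip":0,"tx":0.02,"ty":-0.25,"tz":-0.14,"ax":0,"ay":0,"az":0},{"grip":0,"tx":0.02,"ty":-0.25,"tz":-0.14,"ax":0,"ay":0,"az":0}]'
python3 - <<'E'
from h import *
m=r.camera_model("wrist");p,d=r.read_camera("wrist");np.savez("pics/w3",p=p,d=d,K=m["K"],T=m["T"])
cv2.imwrite("pics/w3.png",cv2.resize(p,(800,600),interpolation=cv2.INTER_CUBIC))
E
```

```text
time_s: 6.08
tool_pos: [0.3884, -0.2859, 0.3454]
ee_rot: [-0.004, -3.141, -0.0]
ft_force: [-0.5, 1.1, -0.1]
width: 0.998
finger_force: 0.0
```

View pics/w3.png

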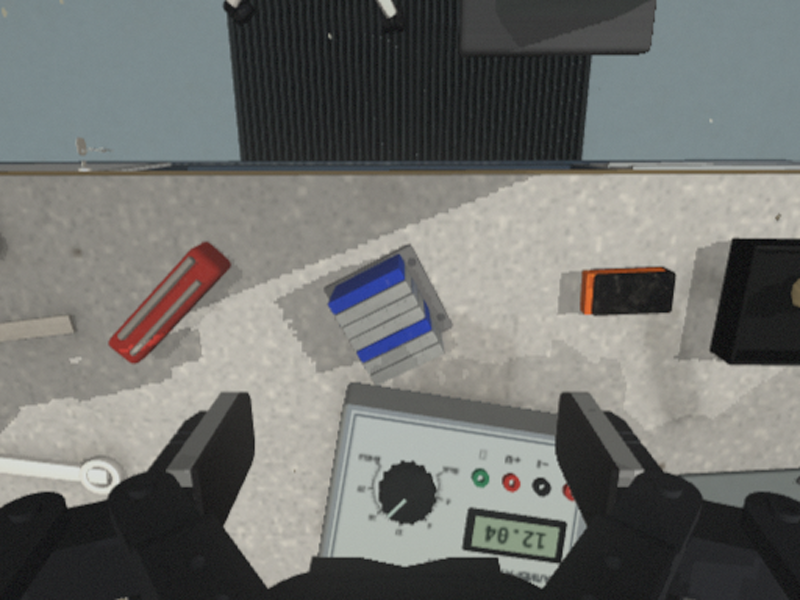

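The view shows the module at about (388,312), its flange on the right from (412,245) to (452,325). The hex keys are at (170,300), the battery at (628,292) and the tray on the right edge with the union in it. I'll crop in on the module.

```bash
python3 - <<'E'
from h import *
p=np.load("pics/w3.npz")["p"]
cv2.imwrite("pics/w3c.png",cv2.resize(p[150:250,200:300],None,fx=6,fy=6,interpolation=cv2.INTER_CUBIC))
E
```

```text
(no output)
```

View pics/w3c.png

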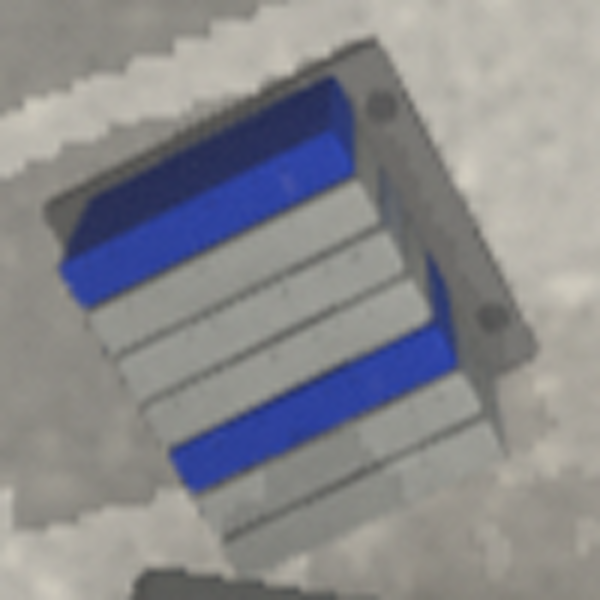

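The crop shows the foot corners at (45,208), (378,40) and (537,350). The top-face corners are at (62,268), (338,133), (503,455) and (240,572).

```bash
python3 - <<'E'
from h import *
m=dict(np.load("pics/w3.npz"))
q=lambda a,z: ray(m,(np.array(a)+.5)/6-.5+[200,150],z)
F=q([[45,208],[378,40],[537,350]],.006);T=q([[62,268],[338,133],[503,455],[240,572]],.042)
a=lambda p,s:np.degrees(np.arctan2(*(s-p)[[1,0]]))
n=np.linalg.norm
print("foot",F.round(4).tolist(),n(F[1]-F[0]),n(F[2]-F[1]),"mid",(F[0]+F[2])/2,"yaw",a(F[1],F[2]),a(F[0],F[1])-90)
print("top",n(T[1]-T[0]),n(T[2]-T[1]),n(T[3]-T[2]),n(T[0]-T[3]),"mid",T.mean(0),"yaw",a(T[1],T[2]),a(T[0],T[3]),a(T[0],T[1])-90,a(T[3],T[2])-90)
d=m["d"];u,v=np.meshgrid(np.arange(512),np.arange(384))
K,Tm=m["K"],m["T"];X=np.stack([(u-K[0,2])/K[0,0]*d,-(v-K[1,2])/K[1,1]*d,-d],-1)@Tm[:3,:3].T+Tm[:3,3]
w=X[250:330,215:350];w=w[(w[...,0]>.44)&(w[...,0]<.55)];print("calibrator max z",np.percentile(w[:,2],[50,95,99]),w[w[:,2]>.02][:,0].min())
c=X[195:245,225:285];print(np.percentile(c[...,2],[5,50,95]))
print(delta([*T.mean(0)[:2],.19],np.radians(90)))
E
```

```text
foot [[0.4039, -0.3349, 0.006], [0.3765, -0.2813, 0.006], [0.4285, -0.2551, 0.006]] 0.060121074936994555 0.05818968658965433 mid [ 0.41617772 -0.29498582  0.006     ] yaw 26.77895798487575 27.04832918720041
top 0.044408785982678604 0.05481499159729286 0.04366638619482234 0.05426901891275486 mid [ 0.4165494  -0.29501848  0.042     ] yaw 26.149672507569996 26.93262013226151 26.592926896337758 25.877424430269954
calibrator max z [0.04171577 0.06326648 0.06711684] 0.46838491680829153
[0.00056922 0.04239874 0.04383222]
(array([-0.0283, -0.0105,  0.1554]), np.float64(-0.001097249732567862), np.float64(1.5696990770623287), array([-0.785,  0.254, -0.368,  0.95 ,  0.   , -0.783]))
```

```bash
python3 -m creep '[{"grip":0,"tx":-0.028,"ty":-0.01,"tz":0.02,"ax":0,"ay":0,"az":-0.464},{"grip":0,"tx":-0.028,"ty":-0.01,"tz":0.05,"ax":0,"ay":0,"az":-0.464},{"grip":0,"tx":-0.028,"ty":-0.01,"tz":0.07,"ax":0,"ay":0,"az":-0.464},{"grip":0,"tx":-0.028,"ty":-0.01,"tz":0.08,"ax":0,"ay":0,"az":-0.464},{"grip":0,"tx":-0.028,"ty":-0.01,"tz":0.1,"ax":0,"ay":0,"az":-0.464},{"grip":0,"tx":-0.028,"ty":-0.01,"tz":0.125,"ax":0,"ay":0,"az":-0.464},{"grip":0,"tx":-0.028,"ty":-0.01,"tz":0.145,"ax":0,"ay":0,"az":-0.464},{"grip":0,"tx":-0.028,"ty":-0.01,"tz":0.1555,"ax":0,"ay":0,"az":-0.464},{"grip":0,"tx":-0.028,"ty":-0.01,"tz":0.1555,"ax":0,"ay":0,"az":-0.464},{"grip":1,"tx":-0.028,"ty":-0.01,"tz":0.1555,"ax":0,"ay":0,"az":-0.464},{"grip":1,"tx":-0.028,"ty":-0.01,"tz":0.1555,"ax":0,"ay":0,"az":-0.464},{"grip":1,"tx":-0.028,"ty":-0.01,"tz":0.1555,"ax":0,"ay":0,"az":-0.464},{"grip":1,"tx":-0.028,"ty":-0.01,"tz":0.1555,"ax":0,"ay":0,"az":-0.464},{"grip":1,"tx":-0.028,"ty":-0.01,"tz":0.1555,"ax":0,"ay":0,"az":-0.464},{"grip":1,"tx":-0.028,"ty":-0.01,"tz":0.1555,"ax":0,"ay":0,"az":-0.464},{"grip":1,"tx":-0.028,"ty":-0.01,"tz":0.1555,"ax":0,"ay":0,"az":-0.464},{"grip":1,"tx":-0.028,"ty":-0.01,"tz":0.1555,"ax":0,"ay":0,"az":-0.464}]' 50
python3 - <<'E'
from h import *
t=np.radians(3.05);ex=np.array([np.cos(t),np.sin(t)]);ey=np.array([-ex[1],ex[0]])
O=.617*ex-.0706*ey;M=O-.048*ex;H=O+.037*ex
print(O,M,H);print(delta([*M,.25],np.pi/2+t),delta([*H,.25]))
E
```

```text
time_s: 7.55
tool_pos: [0.4171, -0.2946, 0.1915]
ee_rot: [-0.723, 3.056, -0.002]
ft_force: [-0.6, 2.5, 7.2]
width: 0.521
finger_force: 51.7
[ 0.61988245 -0.03767103] [ 0.57195044 -0.04022498] [ 0.65683004 -0.03570235]
(array([-0.2524,  0.158 , -0.0585]), np.float64(0.4111432905022163), np.float64(2.03517215948294), array([-0.758,  0.49 , -0.488,  0.591,  0.   , -1.223])) (array([-0.3304,  0.1241, -0.0584]), None, np.float64(2.03517215948294), array([-0.758,  0.49 , -0.488,  0.591,  0.   , -1.223]))
```

```bash
python3 -m creep '[{"grip":1,"tx":0,"ty":0,"tz":-0.02,"ax":0,"ay":0,"az":0},{"grip":1,"tx":0,"ty":0,"tz":-0.05,"ax":0,"ay":0,"az":0},{"grip":1,"tx":0,"ty":0,"tz":-0.085,"ax":0,"ay":0,"az":0},{"grip":1,"tx":0,"ty":0,"tz":-0.115,"ax":0,"ay":0,"az":0},{"grip":1,"tx":-0.025,"ty":0.016,"tz":-0.12,"ax":0,"ay":0,"az":0.05},{"grip":1,"tx":-0.055,"ty":0.035,"tz":-0.12,"ax":0,"ay":0,"az":0.1},{"grip":1,"tx":-0.085,"ty":0.055,"tz":-0.12,"ax":0,"ay":0,"az":0.15},{"grip":1,"tx":-0.115,"ty":0.074,"tz":-0.12,"ax":0,"ay":0,"az":0.2},{"grip":1,"tx":-0.145,"ty":0.093,"tz":-0.12,"ax":0,"ay":0,"az":0.26},{"grip":1,"tx":-0.175,"ty":0.112,"tz":-0.12,"ax":0,"ay":0,"az":0.32},{"grip":1,"tx":-0.205,"ty":0.132,"tz":-0.12,"ax":0,"ay":0,"az":0.37},{"grip":1,"tx":-0.235,"ty":0.151,"tz":-0.11,"ax":0,"ay":0,"az":0.411},{"grip":1,"tx":-0.249,"ty":0.16,"tz":-0.09,"ax":0,"ay":0,"az":0.411},{"grip":1,"tx":-0.249,"ty":0.16,"tz":-0.065,"ax":0,"ay":0,"az":0.411},{"grip":1,"tx":-0.249,"ty":0.16,"tz":-0.04,"ax":0,"ay":0,"az":0.411},{"grip":1,"tx":-0.249,"ty":0.16,"tz":-0.025,"ax":0,"ay":0,"az":0.411},{"grip":1,"tx":-0.249,"ty":0.16,"tz":-0.025,"ax":0,"ay":0,"az":0.411},{"grip":1,"tx":-0.249,"ty":0.16,"tz":-0.025,"ax":0,"ay":0,"az":0.411}]' 50
python3 - <<'E'
from h import *
m=r.camera_model("wrist");p,d=r.read_camera("wrist");np.savez("pics/w4",p=p,d=d,K=m["K"],T=m["T"])
cv2.imwrite("pics/w4.png",cv2.resize(p[60:384,120:400],None,fx=1.85,fy=1.85,interpolation=cv2.INTER_CUBIC))
print(delta([.568,-.0404,.195],np.radians(93.05)))
E
```

```text
time_s: 9.05
tool_pos: [0.5675, -0.0399, 0.2153]
ee_rot: [0.084, -3.139, -0.0]
ft_force: [0.3, 0.2, -1.2]
width: 0.517
finger_force: 51.8
(array([ 0.0001, -0.0003,  0.0212]), np.float64(-0.00010684453791820481), np.float64(1.6239220244428054), array([-0.199,  0.543, -0.3  ,  0.727, -0.   , -0.252]))
```

View pics/w4.png

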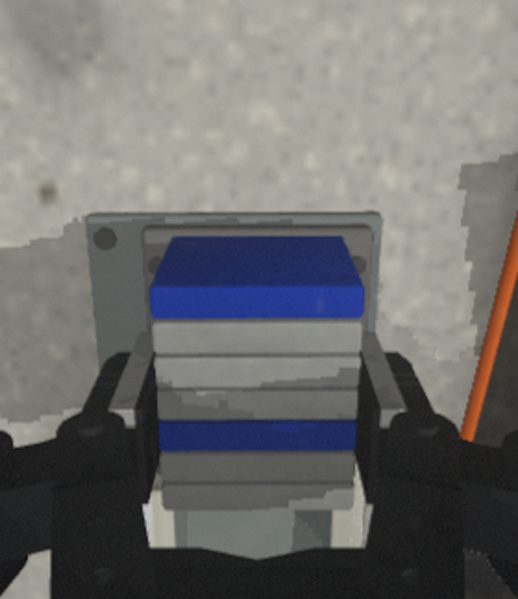

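The module hangs over the apron, square to the plate. The foot's near corners are at (145,228) and (368,228), and the plate corners at (88,213) and (382,213).

```bash
python3 - <<'E'
from h import *
m=dict(np.load("pics/w4.npz"))
q=lambda a,z: ray(m,(np.array(a)+.5)/1.85-.5+[120,60],z)
t=np.radians(3.05);ex=np.array([np.cos(t),np.sin(t)]);ey=np.array([-ex[1],ex[0]])
for n,P in (("plate",q([[87,213],[382,212]],.005)),("foot",q([[144,228],[369,227]],.031)),("lips in",q([[174,511],[332,511]],.017))):
    print(n,(P[:,:2]@ex).round(4),(P[:,:2]@ey).round(4),(P[:,:2]@ey).mean().round(4))
print("tool",r.get_obs()["tool_pos"][:2]@ey,r.get_obs()["tool_pos"][:2]@ex)
E
```

```text
plate [0.5359 0.5356] [-0.1204 -0.0316] -0.076
foot [0.5329 0.5327] [-0.0986 -0.0402] -0.0694
lips in [0.6347 0.6348] [-0.0967 -0.0444] -0.0706
tool -0.07025337730518817 0.565114371342825
```

```bash
python3 -m creep '[{"grip":1,"tx":0,"ty":-0.0003,"tz":0.008,"ax":0,"ay":0,"az":0},{"grip":1,"tx":0,"ty":-0.0003,"tz":0.014,"ax":0,"ay":0,"az":0},{"grip":1,"tx":0,"ty":-0.0003,"tz":0.017,"ax":0,"ay":0,"az":0},{"grip":1,"tx":0,"ty":-0.0003,"tz":0.0185,"ax":0,"ay":0,"az":0},{"grip":1,"tx":0,"ty":-0.0003,"tz":0.0185,"ax":0,"ay":0,"az":0},{"grip":1,"tx":0,"ty":-0.0003,"tz":0.0185,"ax":0,"ay":0,"az":0}]' 50
```

```text
time_s: 9.6
tool_pos: [0.5678, -0.0403, 0.1968]
ee_rot: [-0.083, 3.14, -0.0]
ft_force: [0.8, 0.2, -1.4]
width: 0.519
finger_force: 51.9
```

```bash
python3 -m creep '[{"grip":1,"tx":0,"ty":0,"tz":0.0005,"ax":0,"ay":0,"az":0},{"grip":1,"tx":0,"ty":0,"tz":0.001,"ax":0,"ay":0,"az":0},{"grip":1,"tx":0,"ty":0,"tz":0.001,"ax":0,"ay":0,"az":0}]' 50; python3 -m creep '[{"grip":1,"tx":0,"ty":0,"tz":0.0005,"ax":0,"ay":0,"az":0},{"grip":1,"tx":0,"ty":0,"tz":0.0005,"ax":0,"ay":0,"az":0}]' 50
```

```text
time_s: 9.85
tool_pos: [0.5678, -0.0403, 0.1966]
ee_rot: [-0.084, 3.14, -0.0]
ft_force: [-2.5, 1.3, 7.5]
width: 0.516
finger_force: 53.0
time_s: 10.02
tool_pos: [0.5678, -0.0403, 0.1965]
ee_rot: [-0.084, 3.14, -0.001]
ft_force: [-5.8, 1.2, 14.2]
width: 0.516
finger_force: 53.8
```

```bash
python3 -m creep '[{"grip":1,"tx":0,"ty":0,"tz":-0.001,"ax":0,"ay":0,"az":0},{"grip":1,"tx":-0.004,"ty":0,"tz":-0.001,"ax":0,"ay":0,"az":0},{"grip":1,"tx":-0.010,"ty":0,"tz":-0.001,"ax":0,"ay":0,"az":0},{"grip":1,"tx":-0.016,"ty":0,"tz":-0.001,"ax":0,"ay":0,"az":0},{"grip":1,"tx":-0.022,"ty":0,"tz":-0.001,"ax":0,"ay":0,"az":0},{"grip":1,"tx":-0.028,"ty":0,"tz":-0.001,"ax":0,"ay":0,"az":0},{"grip":1,"tx":-0.028,"ty":0,"tz":-0.001,"ax":0,"ay":0,"az":0}]' 50
```

```text
time_s: 10.6
tool_pos: [0.5973, -0.0387, 0.1966]
ee_rot: [-0.084, 3.139, 0.0]
ft_force: [1.8, 1.4, 4.4]
width: 0.517
finger_force: 52.9
```

```bash
python3 -m creep '[{"grip":1,"tx":-0.004,"ty":0,"tz":0,"ax":0,"ay":0,"az":0},{"grip":1,"tx":-0.008,"ty":0,"tz":0,"ax":0,"ay":0,"az":0},{"grip":1,"tx":-0.012,"ty":0,"tz":0,"ax":0,"ay":0,"az":0},{"grip":1,"tx":-0.016,"ty":0,"tz":0,"ax":0,"ay":0,"az":0},{"grip":1,"tx":-0.016,"ty":0,"tz":0,"ax":0,"ay":0,"az":0}]' 50
```

```text
time_s: 11.02
tool_pos: [0.6127, -0.0378, 0.1966]
ee_rot: [-0.084, 3.139, 0.0]
ft_force: [-1.2, 1.4, 6.0]
width: 0.519
finger_force: 53.0
```

```bash
python3 -m creep '[{"grip":1,"tx":-0.005,"ty":0,"tz":0,"ax":0,"ay":0,"az":0},{"grip":1,"tx":-0.010,"ty":0,"tz":0,"ax":0,"ay":0,"az":0},{"grip":1,"tx":-0.015,"ty":0,"tz":0,"ax":0,"ay":0,"az":0},{"grip":1,"tx":-0.02,"ty":0,"tz":0,"ax":0,"ay":0,"az":0},{"grip":1,"tx":-0.025,"ty":0,"tz":0,"ax":0,"ay":0,"az":0},{"grip":1,"tx":-0.03,"ty":0,"tz":0,"ax":0,"ay":0,"az":0},{"grip":1,"tx":-0.035,"ty":0,"tz":0,"ax":0,"ay":0,"az":0},{"grip":1,"tx":-0.035,"ty":0,"tz":0,"ax":0,"ay":0,"az":0}]' 50
```

```text
time_s: 11.68
tool_pos: [0.6479, -0.0358, 0.1966]
ee_rot: [-0.084, 3.139, 0.0]
ft_force: [0.7, 2.9, 6.4]
width: 0.516
finger_force: 52.8
```

```bash
python3 -m creep '[{"grip":1,"tx":-0.003,"ty":0,"tz":0,"ax":0,"ay":0,"az":0},{"grip":1,"tx":-0.006,"ty":0,"tz":0,"ax":0,"ay":0,"az":0},{"grip":1,"tx":-0.006,"ty":0,"tz":0,"ax":0,"ay":0,"az":0}]' 50
```

```text
time_s: 11.93
tool_pos: [0.6534, -0.0355, 0.1966]
ee_rot: [-0.084, 3.14, 0.0]
ft_force: [-1.5, 1.7, 6.4]
width: 0.515
finger_force: 53.1
```

```bash
python3 -m creep '[{"grip":1,"tx":-0.0015,"ty":0,"tz":0,"ax":0,"ay":0,"az":0},{"grip":1,"tx":-0.003,"ty":0,"tz":0,"ax":0,"ay":0,"az":0},{"grip":1,"tx":-0.003,"ty":0,"tz":0,"ax":0,"ay":0,"az":0}]' 50;python3 -m creep '[{"grip":1,"tx":-0.001,"ty":0,"tz":0,"ax":0,"ay":0,"az":0},{"grip":1,"tx":-0.002,"ty":0,"tz":0,"ax":0,"ay":0,"az":0},{"grip":1,"tx":-0.002,"ty":0,"tz":0,"ax":0,"ay":0,"az":0}]' 50
```

```text
time_s: 12.18
tool_pos: [0.6563, -0.0355, 0.1966]
ee_rot: [-0.084, 3.14, -0.0]
ft_force: [-0.9, 1.1, 5.8]
width: 0.516
finger_force: 52.9
time_s: 12.43
tool_pos: [0.6574, -0.0354, 0.1966]
ee_rot: [0.084, -3.139, 0.0]
ft_force: [-7.1, 0.4, 11.9]
width: 0.513
finger_force: 53.5
```

```bash
python3 -m creep '[{"grip":1,"tx":-0.001,"ty":0,"tz":0,"ax":0,"ay":0,"az":0},{"grip":1,"tx":-0.002,"ty":0,"tz":0,"ax":0,"ay":0,"az":0},{"grip":1,"tx":-0.002,"ty":0,"tz":0,"ax":0,"ay":0,"az":0}]' 50
```

```text
time_s: 12.68
tool_pos: [0.658, -0.0354, 0.1966]
ee_rot: [0.083, -3.135, 0.001]
ft_force: [-15.7, -1.2, 18.0]
width: 0.517
finger_force: 54.3
```

It's against the stop at about 16 N. I'll release, back off and look.

```bash
python3 -m creep '[{"grip":0.3,"tx":0.001,"ty":0,"tz":-0.001,"ax":0,"ay":0,"az":0},{"grip":0.3,"tx":0.001,"ty":0,"tz":-0.001,"ax":0,"ay":0,"az":0},{"grip":0.3,"tx":0.001,"ty":0,"tz":-0.001,"ax":0,"ay":0,"az":0},{"grip":0.3,"tx":0.001,"ty":0,"tz":-0.001,"ax":0,"ay":0,"az":0},{"grip":0.3,"tx":0.001,"ty":0,"tz":-0.02,"ax":0,"ay":0,"az":0},{"grip":0.3,"tx":0.001,"ty":0,"tz":-0.05,"ax":0,"ay":0,"az":0},{"grip":0.3,"tx":0.02,"ty":0,"tz":-0.08,"ax":0,"ay":0,"az":0},{"grip":0.1,"tx":0.05,"ty":0,"tz":-0.1,"ax":0,"ay":0,"az":0},{"grip":0,"tx":0.08,"ty":0,"tz":-0.12,"ax":0,"ay":0,"az":0},{"grip":0,"tx":0.09,"ty":0,"tz":-0.12,"ax":0,"ay":0,"az":0},{"grip":0,"tx":0.09,"ty":0,"tz":-0.12,"ax":0,"ay":0,"az":0},{"grip":0,"tx":0.09,"ty":0,"tz":-0.12,"ax":0,"ay":0,"az":0}]'
python3 - <<'E'
from h import *
m=r.camera_model("wrist");p,d=r.read_camera("wrist");np.savez("pics/w5",p=p,d=d,K=m["K"],T=m["T"])
cv2.imwrite("pics/w5.png",cv2.resize(p[100:300,190:340],None,fx=3,fy=3,interpolation=cv2.INTER_CUBIC))
t=np.radians(3.05);ex=np.array([np.cos(t),np.sin(t)]);ey=np.array([-ex[1],ex[0]]);O=.617*ex-.0706*ey
c=lambda x,y,z:np.r_[O+x*ex+y*ey,z]
print("crop px of nose tip, foot tail corners at home:",((proj(m,[c(5.5e-3,-.026,.014),c(7e-3,-.0305,.011),c(7e-3,.0305,.011)])-[190,100])*3).round())
E
```

```text
time_s: 13.68
tool_pos: [0.57, -0.0402, 0.3165]
ee_rot: [-0.083, 3.139, -0.0]
ft_force: [1.1, 0.6, 0.5]
width: 0.998
finger_force: 0.0
crop px of nose tip, foot tail corners at home: [[117. 414.]
 [103. 415.]
 [305. 415.]]
```

View pics/w5.png

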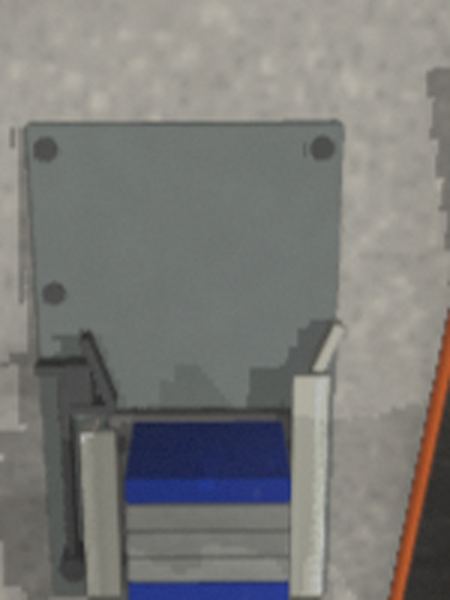

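The nose tip is at (116,405) in front of the foot's tail at row ~412. That matches the predicted shut position, so the module is home and the catch is closed. The gripper is clear and the union was seen in the tray earlier, so I'll hand in.

```bash
python3 -c "
from plant import r
print(r.close_job())"
```

```text
the job is handed in; nothing more can be done
None
```

The job is handed in at about 14 s: the union is in the tray, and the module is fully home against the end stop with the catch shut behind it, going by the last picture and the push force; none of the moves went near the hex keys, gauge, marker or battery, though I took no closing picture of them.

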